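Level the letter-scale shelf with its screw foot

TASK

The letter scale weighs true only if its low white shelf is level: stand the yellow spirit level upright on the clear front strip of the shelf, lengthwise, take your hand off it, and turn the black knob of the shelf's screw foot until the bubble sits midway between the two black lines. Let go of the knob, then press straight down on the middle of the level with about a kilo (10 N) to prove that the shelf stays true, and finish while still pressing, with the bubble still centred. Leave the other things on the desk where they are.

Things in the scene. Friction and masses are not known exactly. Their poses are not given: they have to be found in the camera images.
- level: Spirit level, yellow, black end caps, silver base: 200 long (x) x 24 wide (y) x 44 high (z) mm, about 280 g, standing on its 24 mm base; same both ways round. Origin: centre of its underside. Flat sides, gripped across the 24 mm. The green vial lies along x in a window amid the top; from 32 to 100 mm either side of the middle the top is flat, 44 mm high: press alike on both sides of the window.
- bubble (a joint): Pale bubble's position (m) along the level's +x; 0 = midway between the two black lines (8.5 mm either side of the middle; bubble about 15 mm long). It runs to the higher end, settles within 1.2 s and stops at the vial's ends, +-0.014; between them it moves 1.4 mm per 0.001 rad of tilt.
- strip (a point): Centre of the clear front strip on top of the white shelf board, 85 mm above the desk when level, up to 3 mm less at the start. x to the back of the shelf, y along it, away from the screw foot. Board 220 (x) by 280 (y) mm; the strip runs its full length and is 54 mm to the front edge and 62 mm to the black and silver letter scale, which rises 34 mm above the board.
- foot: Screw foot 45 mm beyond the board's -y end, on an outrigger. Origin: on the desk, on the vertical screw axis; x turns with it (white mark). On top a round knurled black knob, 40 mm across, 102 to 128 mm above the desk, nothing beside it higher than 86 mm within 60 mm. It takes about 0.1 N m and stays where left.
- knob (a point): Middle of that knob, 115 mm above the desk, where to grip. Seen from above, clockwise raises this end of the shelf, anticlockwise lowers it: 1 rad tilts the shelf 0.0041 rad and moves the bubble 5.7 mm. At the start this end is 2.6 to 4.4 rad of turn too low: the bubble lies at the vial's end away from the knob and leaves it about 2.4 rad before level.
- shelf: The whole shelf: two fixed feet, board with scale, outrigger, screw foot. Origin: on the desk below the middle of the board; x to the back, y away from the screw foot. The fixed feet stand 125 mm from it in +y; the board tilts about them. It does not slide on the desk.
- mug: Bystander: red mug, 80 mm across, 95 high. Origin: centre of its underside.
- stapler: Bystander: blue and black stapler, 135 x 36 x 46 mm, along x. Origin: centre of its underside.
- tape: Bystander: black tape dispenser, 140 x 50 x 80 mm, along x. Origin: centre of its underside.
- notes: Bystander: yellow block of notes, 76 x 76 x 30 mm. Origin: centre of its underside.
- pencup: Bystander: dark steel pen cup, 72 mm across, pens up to 165 mm. Origin: centre of its underside.
- punch: Bystander: hole punch, 100 x 110 x 61 mm. Origin: centre of its underside.
- mouse: Bystander: black computer mouse, 105 x 60 x 33 mm. Origin: centre of its underside.

How it is judged:
By the outcome, as a careful person would: the job done as asked, in the order asked, and still so for the second after the job is handed in, while the arm keeps its last pose, push and grip.
It also fails if it takes over 72 s, if anything falls off the work surface, if the arm or the gripper's body presses on something with over 40 N, if the wrist force passes 120 N, or if a joint passes its speed limit or range.

ROBOT

A 7-joint arm with a two-finger parallel gripper is mounted at the origin on the work surface. World frame = base frame: x ahead of the robot, y to its left, z up, the work surface at z = 0. Lengths are in mm, angles in rad, forces in N, time in s.
With the tool pointing down it reaches from about 400 to 875 mm from the base axis. Payload 4.4 kg.
Tool frame: the origin (TCP) lies where the fingers leave the gripper's body, on its centre line; the fingertips stand 73 mm ahead of it and the grasp point (between the pads) lies 54 mm ahead of it; z points along the fingers, y is the line along which they close (so a half turn about z gives the same grasp; the last joint's range is limited). The gripper opens to 85 mm and grips with 20 to 120 N. Pads are 22 mm wide; open, the fingers measure 114 mm over their backs; the gripper's body (76 mm by 85 mm) begins 54 mm behind the grasp point. The pads swing forward as they close: fully open they stand 13 mm farther back than shut.
Start: joints at [1.054, 0.628, 0.038, 1.517, -0.027, 0.996, -0.02], TCP at [283.221, -585.066, 303.913] pointing down, gripper open.
Joint ranges: [-3.06, 3.06], [-0.37, 2.12], [-1.25, 1.32], [0.18, 2.47], [-1.1, 4.24], [0.23, 1.98], [-2.94, 2.94]. Speed limits (rad/s): [2.57, 2.57, 3.14, 3.14, 3.14, 3.14, 3.14].

INTERFACE

Orientations are given as [roll, pitch, yaw] about the fixed x, y, z axes, in that order (R = Rz(yaw) Ry(pitch) Rx(roll)).
In Python, from cell import ctrl gives the robot as it stands.
- The arm moves only by the tool send_rows, never from a script. Its argument "rows" is a list that holds one entry, the list of rows, each a list of 6 numbers: the shift along the tool's x, y, z in cm, then the turn, a rotation vector about the tool's x, y, z in rad. In form: [[[tx, ty, tz, wx, wy, wz], ...]]. A call has 1 to 10 rows; each row is the pose to reach, as a shift and turn from the pose commanded when the call began, along the tool's axes at that moment; what a row does not reach only later rows make up. A row lasts 1/10 s, in which the tool goes at most 50 mm and 8.59 degrees, less where a joint would pass 70% of its speed; a pose out of reach is approached as far as the arm can. A call with a gripper value outside its range is refused whole. "grip" is the closure in counts, from 0 (fully open) to 255 (shut), set as the call begins (left out, the last holds). The fingers move at their own pace and stop on an object; the grip force is fixed at half the most. Time passes only in rows, so rows that repeat a pose let the fingers close. It gives the time, the measured TCP pose, the force, the opening and the grip force at its end, in the units of the state.
- ctrl.read_state(): the state, without advancing time (a new reading comes with each control period).
- ctrl.get_image(name): name is "scene" or "side" or "wrist"; returns a dict with "pixels" (480x640x3 uint8, red, green, blue), "fx", "fy", "cx", "cy" (pixels), "extrinsics" (4x4, takes a point from camera to world coordinates); the wrist camera has in their place "mount" (4x4, takes a point from camera to tool coordinates, whose origin is the TCP and whose axes are the flange's). Camera axes: x right, y up, looking along -z (the intrinsics and any distortion apply to the point x, -y, -z); pixel columns grow to the right and rows downward; lengths in mm; the calibration is good to about 2 mm. The wrist camera is an equidistant fisheye: a pixel r from the principal point sees the ray r / f radians off the axis. A picture is of the moment at which its call begins: read the wrist's pose just before it. There is no depth.
- ctrl.finish_job(): hands the job in; it is judged then, once.
The state is a dict: "clock": time; "qpos": joint angles; "qd": joint speeds; "tau": joint torques, N m; "eef_pos": TCP position; "tool_rot": TCP orientation; "force": force on the tool from outside, world axes, zero at the start; "torque": the same for the moment, N m; "width": finger opening in mm; "gripper_force": force on a finger pad.
Only numpy, scipy, OpenCV 4.12 (cv2) and the standard library are available. Lean on these libraries where they do the work, as an engineer would, in place of code of your own. Each camera call takes 0.05 s, during which the arm holds its last target. There are 200 camera calls.

## Working session

There is one attempt and no reset: what is moved stays moved. The work goes in short steps, Python scripts to look and compute and a tool call to move; the robot and the scene stay as the last step left them, time stands still between calls to the robot, and variables do not carry over. Pictures are saved under pics/ and viewed, at most 10 in all, crops included, and the job is handed in when it is done.

Besides the shell and the picture viewer there is one more tool, called after ">>>" in YAML: its name, and indented under it one key for each argument. send_rows: Moves the arm, as the interface text tells. Its arguments: {"type":"object","properties":{"rows":{"type":"array","items":{"type":"array","items":{"type":"array","items":{"type":"number"}}}},"grip":{"type":"number"}},"required":["rows"]}

```bash
ls; mkdir -p pics; python3 - <<'E'
from cell import ctrl
import cv2,json,pickle
s=ctrl.read_state();print({k:s[k] for k in('clock','eef_pos','tool_rot','force','width')})
d={'state':s}
for n in('scene','side','wrist'):
    d[n]=ctrl.get_image(n);cv2.imwrite(f'pics/{n}0.png',d[n]['pixels'][:,:,::-1])
    print(n,d[n]['fx'],d[n]['cx'],d[n]['cy'],d[n].get('extrinsics',d[n].get('mount')))
pickle.dump(d,open('d0.pkl','wb'))
E
```

```text
pics
{'clock': 0.0, 'eef_pos': array([ 282.99826621, -584.60562514,  302.98868995]), 'tool_rot': array([-3.13966733e+00,  2.90920743e-05,  4.50831367e-01]), 'force': array([ 0.23147812,  0.20852927, -0.32143207]), 'width': 85.61884147093511}
scene 512.3701919662622 317.24972587157924 248.8671172114006 [[ 3.69234884e-01 -7.71743108e-01  5.17762664e-01  1.34745427e+03]
 [ 9.29212000e-01  3.15685410e-01 -1.92113978e-01 -2.72183216e+02]
 [-1.51874803e-02  5.52046463e-01  8.33675023e-01  1.39927176e+03]
 [ 0.00000000e+00  0.00000000e+00  0.00000000e+00  1.00000000e+00]]
side 489.54803778987946 313.92606056806414 243.4243233767806 [[-7.31795407e-01  4.67200282e-01 -4.96184823e-01 -1.86017284e+02]
 [-6.81443118e-01 -5.12845079e-01  5.22135233e-01  7.74685112e+02]
 [-1.05242170e-02  7.20217899e-01  6.93668090e-01  1.12724319e+03]
 [ 0.00000000e+00  0.00000000e+00  0.00000000e+00  1.00000000e+00]]
wrist 371.64829954431775 324.2115943694136 244.60548042351968 [[-4.85701061e-04  9.64308947e-01  2.64779189e-01  6.71516206e+01]
 [ 9.99999363e-01  1.98621958e-04  1.11099298e-03 -3.89174334e-03]
 [ 1.01874951e-03  2.64779560e-01 -9.64308429e-01 -6.90497203e+01]
 [ 0.00000000e+00  0.00000000e+00  0.00000000e+00  1.00000000e+00]]
```

View pics/scene0.png

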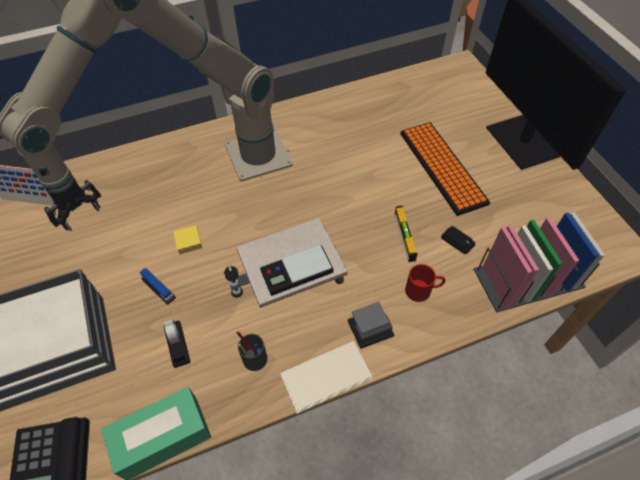

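View pics/side0.png

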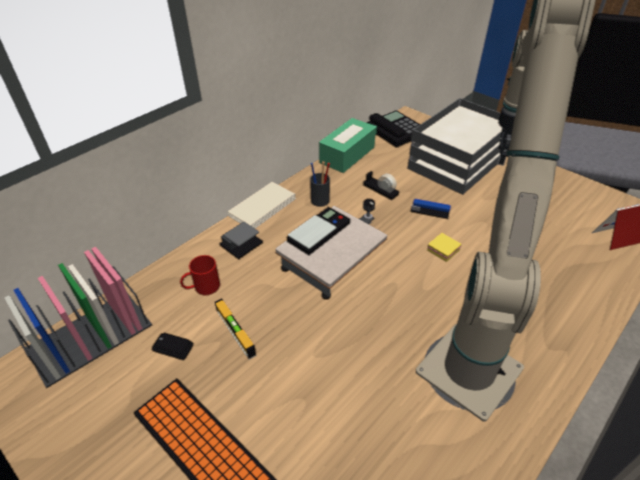

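The scene view shows the level from about (400,208) to (412,257), the shelf around (290,262) and the knob at (232,274). The side view has the level at (235,328) and the knob at (369,205). The clear strip faces the robot.

```bash
cat > h.py <<'E'
import numpy as np,cv2
from scipy.spatial.transform import Rotation as R
def ray(im,uv,pose=None):
    uv=np.atleast_2d(np.array(uv,float));x=(uv[:,0]-im['cx'])/im['fx'];y=(uv[:,1]-im['cy'])/im['fy']
    if 'mount' in im:
        t=np.hypot(x,y)+1e-12;d=np.c_[np.sin(t)*x/t,-np.sin(t)*y/t,-np.cos(t)]
        T=np.eye(4);T[:3,:3]=R.from_euler('xyz',pose['tool_rot']).as_matrix();T[:3,3]=pose['eef_pos'];E=T@np.array(im['mount'])
    else: d=np.c_[x,-y,-np.ones_like(x)];E=np.array(im['extrinsics'])
    d=d/np.linalg.norm(d,axis=1,keepdims=True)
    return E[:3,3],d@E[:3,:3].T
def plane(im,uv,z,pose=None):
    o,d=ray(im,uv,pose);return o+d*((z-o[2])/d[:,2])[:,None]
def tri(*od):
    A=0;b=0
    for o,d in od: P=np.eye(3)-np.outer(d,d);A=A+P;b=b+P@o
    p=np.linalg.solve(A,b);return p,[float(np.linalg.norm((np.eye(3)-np.outer(d,d))@(p-o))) for o,d in od]
def proj(im,p,pose=None):
    E=np.array(im['extrinsics']);c=E[:3,:3].T@(np.array(p)-E[:3,3]);return im['cx']+im['fx']*c[0]/-c[2],im['cy']-im['fy']*c[1]/-c[2]
def comp(m,roi):
    k=np.zeros_like(m);x0,y0,x1,y1=roi;k[y0:y1,x0:x1]=m[y0:y1,x0:x1];return k
E
python3 - <<'E'
import pickle;from h import *
d=pickle.load(open('d0.pkl','rb'))
roi={'scene':((385,200,425,265),(215,255,250,300),(230,215,355,310)),'side':((205,290,265,365),(355,190,385,225),(270,200,395,300))}
r={}
for n in('scene','side'):
    im=d[n];h=cv2.cvtColor(im['pixels'],cv2.COLOR_RGB2HSV)
    yel=comp(cv2.inRange(h,(22,150,90),(75,255,255)),roi[n][0])
    p=np.argwhere(yel)[:,::-1].astype(np.float32);rc=cv2.minAreaRect(p);print(n,'yel',len(p),rc)
    bx=cv2.boxPoints(rc);print(bx.round(1).tolist())
    blk=comp(cv2.inRange(h,(0,0,0),(180,255,60)),roi[n][1]);
    nn,l,st,c=cv2.connectedComponentsWithStats(blk);print('knob',[(st[i].tolist(),c[i].round(1).tolist()) for i in range(1,nn) if st[i][4]>15])
    wh=comp(cv2.inRange(h,(0,0,110),(180,45,255)),roi[n][2])
    cs,_=cv2.findContours(wh,cv2.RETR_EXTERNAL,cv2.CHAIN_APPROX_NONE);c=max(cs,key=cv2.contourArea);c=cv2.convexHull(c)
    a=cv2.approxPolyDP(c,8,True)[:,0];print('board',a.tolist());print(plane(im,a,85).round(0).tolist())
    print('level ends@44',plane(im,bx,44).round(0).tolist(),plane(im,[rc[0]],44).round(0))
S,D=d['scene']['pixels'],d['side']['pixels']
z=lambda I,x0,y0,x1,y1:cv2.resize(I[y0:y1,x0:x1],(400,300),interpolation=cv2.INTER_CUBIC)
cv2.imwrite('pics/z0.png',np.vstack([np.hstack([z(S,220,210,360,315),z(S,380,195,480,270)]),np.hstack([z(D,265,185,405,290),z(D,190,285,290,360)])])[:,:,::-1])
E
```

```text
scene yel 57 ((405.543212890625, 229.64053344726562), (17.424591064453125, 4.190723896026611), 72.89727020263672)
[[401.0, 221.89999389648438], [405.0, 220.6999969482422], [410.1000061035156, 237.39999389648438], [406.1000061035156, 238.60000610351562]]
knob [([225, 267, 14, 15, 134], [231.4, 274.3]), ([232, 290, 10, 7, 29], [237.3, 294.1])]
board [[318, 219], [346, 271], [260, 304], [237, 247]]
[[426.0, 75.0, 85.0], [637.0, 81.0, 85.0], [646.0, -192.0, 85.0], [431.0, -197.0, 85.0]]
level ends@44 [[511.0, 333.0, 44.0], [512.0, 348.0, 44.0], [577.0, 332.0, 44.0], [577.0, 318.0, 44.0]] [[545. 333.  44.]]
side yel 87 ((233.33782958984375, 323.4729919433594), (19.99459457397461, 6.044877052307129), 54.46232223510742)
[[225.10000610351562, 317.1000061035156], [230.0, 313.6000061035156], [241.60000610351562, 329.8999938964844], [236.6999969482422, 333.3999938964844]]
knob [([375, 190, 10, 6, 35], [380.7, 191.6]), ([364, 200, 10, 14, 89], [368.1, 205.5])]
board [[335, 207], [385, 237], [330, 285], [277, 248]]
[[627.0, -185.0, 85.0], [416.0, -179.0, 85.0], [411.0, 83.0, 85.0], [629.0, 81.0, 85.0]]
level ends@44 [[570.0, 340.0, 44.0], [570.0, 323.0, 44.0], [504.0, 337.0, 44.0], [505.0, 354.0, 44.0]] [[537. 338.  44.]]
```

View pics/z0.png

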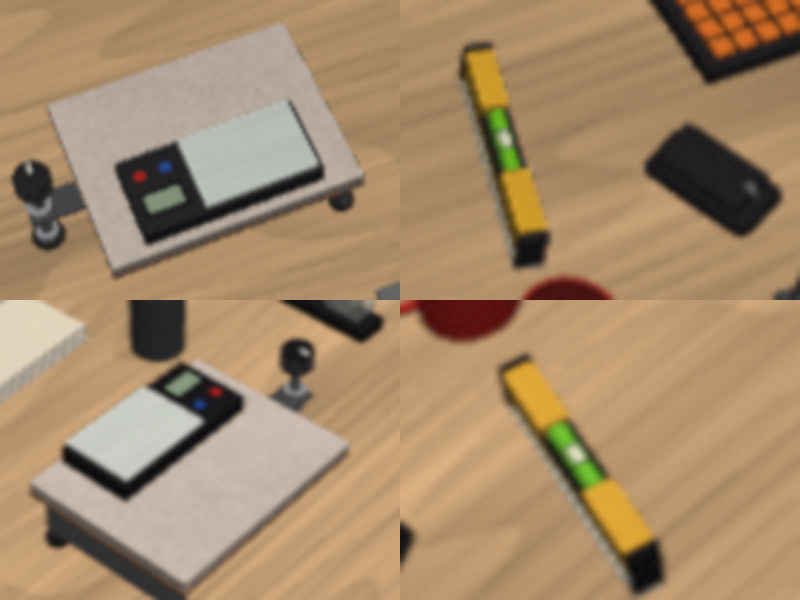

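```bash
cat >> h.py <<'E'
def go(s,p,yaw,last=None):
    "tool shift (cm) and rotvec from the present pose to TCP p, tool down, yaw"
    A=R.from_euler('xyz',s['tool_rot']);B=R.from_euler('xyz',[np.pi,0,yaw])
    t=A.inv().apply(np.array(p)-s['eef_pos'])/10;print('go',t.round(2).tolist(),(A.inv()*B).as_rotvec().round(3).tolist())
E
python3 - <<'E'
import pickle;from h import *
d=pickle.load(open('d0.pkl','rb'));s=d['state']
for n,roi in(('scene',(385,195,425,265)),('side',(205,290,265,365))):
    im=d[n];h=cv2.cvtColor(im['pixels'],cv2.COLOR_RGB2HSV)
    m=comp(cv2.inRange(h,(19,185,110),(75,255,255)),roi)
    p=np.argwhere(m)[:,::-1].astype(np.float32);rc=cv2.minAreaRect(p);c=plane(im,cv2.boxPoints(rc),44);print(len(p),rc,c.round(0).tolist(),plane(im,[rc[0]],44).round(0))
k=[ray(d['scene'],(231.4,274.3)),ray(d['side'],(368.1,205.5))]
print('knob',tri(*[(o,v[0]) for o,v in k]))
go(s,(520,-60,340),0)
E
```

```text
249 ((405.4583435058594, 230.0126190185547), (47.03919982910156, 7.076180458068848), 73.1416015625) [[454.0, 341.0, 44.0], [455.0, 366.0, 44.0], [632.0, 324.0, 44.0], [631.0, 300.0, 44.0]] [[546. 332.  44.]]
335 ((233.07235717773438, 324.1441955566406), (54.71236801147461, 8.213701248168945), 55.222171783447266) [[629.0, 331.0, 44.0], [629.0, 307.0, 44.0], [448.0, 349.0, 44.0], [451.0, 371.0, 44.0]] [[536. 340.  44.]]
knob (array([ 533.56820856, -241.05979482,  108.57722435]), [0.0985232889554027, 0.09852328895528167])
go [44.19, -36.9, -3.63] [-0.002, 0.0, 0.451]
```

>>> send_rows:
  rows:
    - [[4.4,-3.7,-1,0,0,0.1],[9,-7.5,-2.5,0,0,0.25],[13,-11,-3.6,0,0,0.4],[17,-14.5,-3.6,-0.002,0,0.45],[21,-18,-3.6,-0.002,0,0.45],[25,-21,-3.6,-0.002,0,0.45],[29,-24.5,-3.6,-0.002,0,0.45],[33,-28,-3.6,-0.002,0,0.45],[37,-31,-3.6,-0.002,0,0.45],[41,-34.5,-3.6,-0.002,0,0.45]]

```text
clock: 1.15
eef_pos: [486.5, -129.8, 340.0]
tool_rot: [3.14, -0.001, 0.001]
force: [0.7, 0.2, 0.8]
width: 85.3
gripper_force: 0.0
```

>>> send_rows:
  rows:
    - [[3.2,-2.4,0,0,0,0],[3.2,-2.4,0,0,0,0],[3.2,-2.4,0,0,0,0],[3.2,-2.4,0,0,0,0]]

```text
clock: 1.55
eef_pos: [516.9, -109.0, 339.6]
tool_rot: [3.139, 0.001, -0.001]
force: [-1.0, -1.5, -0.3]
width: 85.2
gripper_force: 0.0
```

```bash
python3 - <<'E'
from cell import ctrl
import pickle;from h import *
s=ctrl.read_state();w=ctrl.get_image('wrist');print(s['clock'],s['eef_pos'],s['tool_rot'],s['force'])
pickle.dump((s,w),open('d1.pkl','wb'));cv2.imwrite('pics/w1.png',w['pixels'][:,:,::-1])
go(s,(520,336,330),-0.23)
E
```

```text
1.55 [ 516.94765336 -108.99601199  339.59673334] [ 3.13898050e+00  9.43805832e-04 -1.05300510e-03] [-0.9942245  -1.53617771 -0.2779812 ]
go [0.26, -44.5, 0.84] [0.003, 0.001, 0.229]
```

View pics/w1.png

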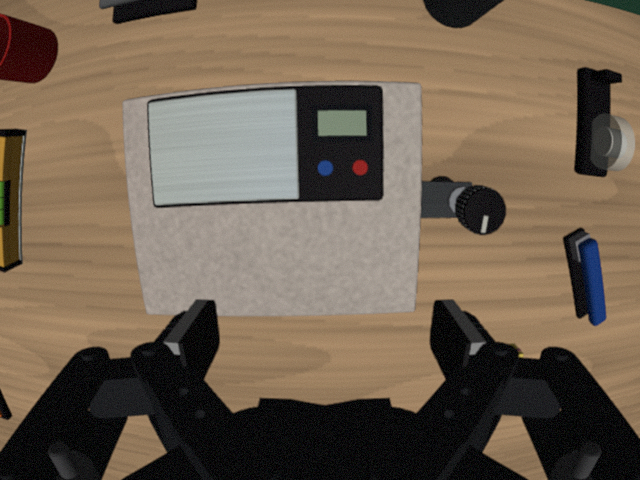

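Board corners are at about (123,102), (421,83), (415,311) and (147,314). The knob top is at (480,209), and its white mark points toward the robot.

```bash
python3 - <<'E'
import pickle;from h import *
s,w=pickle.load(open('d1.pkl','rb'));d=pickle.load(open('d0.pkl','rb'))
I=w['pixels'];h=cv2.cvtColor(I,cv2.COLOR_RGB2HSV)
m=comp(cv2.inRange(h,(0,0,110),(180,60,255)),(110,75,425,325));m=cv2.morphologyEx(m,cv2.MORPH_OPEN,np.ones((5,5)))
cs,_=cv2.findContours(m,cv2.RETR_EXTERNAL,cv2.CHAIN_APPROX_NONE);c=cv2.convexHull(max(cs,key=cv2.contourArea))
P=plane(w,c[:,0],85,s)[:,:2].astype(np.float32);rc=cv2.minAreaRect(P);print('board@85',rc,cv2.boxPoints(rc).round(1).tolist())
a=cv2.approxPolyDP(c,8,True)[:,0];print(a.tolist(),plane(w,a,85,s).round(1).tolist())
k=comp(cv2.inRange(h,(0,0,0),(180,255,55)),(455,182,510,240));k=cv2.morphologyEx(k,cv2.MORPH_OPEN,np.ones((5,5)))
q=np.argwhere(k)[:,::-1].astype(np.float32);cc,rr=cv2.minEnclosingCircle(q);print('knob',cc,rr,[plane(w,[cc],z,s).round(1).tolist() for z in(108.6,115,128)])
o,v=ray(w,[cc],s);k=[(o,v[0])]+[(o,v[0]) for o,v in(ray(d['scene'],(231.4,274.3)),ray(d['side'],(368.1,205.5)))];print(tri(*k))
# front corners in three views
sc,sd=d['scene'],d['side']
for nm,u1,u2,u3 in(('front+y',(147,314),(318,219),(330,285)),('front-y',(415,311),(237,247),(385,237)),('back-y',(421,83),(260,304),(335,207))):
    print(nm,tri(*[(o,v[0]) for o,v in(ray(w,u1,s),ray(sc,u2),ray(sd,u3))]))
E
```

```text
board@85 ((530.8878173828125, -57.94578552246094), (217.4990234375, 276.251220703125), 1.0001373291015625) [[419.70001220703125, 78.30000305175781], [424.6000061035156, -197.89999389648438], [642.0, -194.1999969482422], [637.2000122070312, 82.0999984741211]]
[[420, 85], [414, 310], [146, 312], [124, 100]] [[639.4, -193.2, 85.0], [428.1, -197.2, 85.0], [421.9, 77.7, 85.0], [636.8, 79.6, 85.0]]
knob (479.9177551269531, 208.5670928955078) 26.002836227416992 [[[533.5, -244.5, 108.6]], [[534.6, -241.6, 115.0]], [[536.8, -235.8, 128.0]]]
(array([ 533.80622825, -242.11540082,  109.10559184]), [2.0029819653739604, 1.126741968234872, 1.0504212849477763])
front+y (array([416.79539504,  78.8383422 ,  76.63599867]), [2.6275855357567277, 2.5944036348033386, 1.5772475582134506])
front-y (array([ 422.85287294, -196.77375039,   72.32071331]), [5.009009464086879, 1.1978811571018517, 4.598167994457545])
back-y (array([ 639.76258011, -194.81470217,   73.79318976]), [4.026740525393889, 3.3981377121303256, 3.8726638056470906])
```

>>> send_rows:
  rows:
    - [[0,-4,0,0,0,0.1],[0.1,-9,0.5,0,0,0.2],[0.2,-14,0.8,0.003,0,0.23],[0.2,-19,0.8,0.003,0,0.23],[0.2,-24,0.8,0.003,0,0.23],[0.2,-29,0.8,0.003,0,0.23],[0.2,-33,0.8,0.003,0,0.23],[0.2,-37,0.8,0.003,0,0.23],[0.2,-41,0.8,0.003,0,0.23],[0.2,-44.5,0.8,0.003,0,0.23]]

```text
clock: 2.6
eef_pos: [519.7, 337.7, 331.1]
tool_rot: [-3.14, -0.001, -0.231]
force: [0.4, 1.1, 0.7]
width: 85.1
gripper_force: 0.0
```

>>> send_rows:
  rows:
    - [[0,0,0,0,0,0],[0,0,0,0,0,0],[0,0,0,0,0,0]]

```text
clock: 2.9
eef_pos: [520.3, 334.7, 331.0]
tool_rot: [3.141, -0.001, -0.232]
force: [0.3, 0.7, -0.6]
width: 85.0
gripper_force: 0.0
```

```bash
python3 - <<'E'
from cell import ctrl
import pickle;from h import *
s=ctrl.read_state();w=ctrl.get_image('wrist');print(s['clock'],s['eef_pos'],s['tool_rot'],s['force'])
pickle.dump((s,w),open('d2.pkl','wb'));cv2.imwrite('pics/w2.png',w['pixels'][:,:,::-1])
E
```

```text
2.9 [520.28940233 334.69635449 331.02639785] [ 3.14123361e+00 -1.01667023e-03 -2.32387731e-01] [ 0.32716593  0.68685565 -0.56863003]
```

View pics/w2.png

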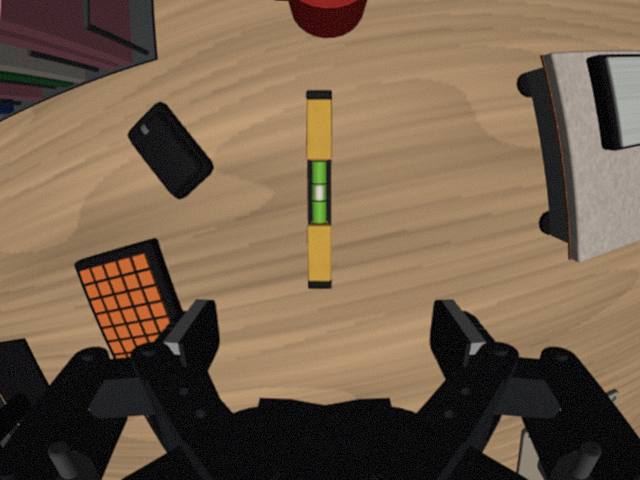

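```bash
python3 - <<'E'
import pickle;from h import *
s,w=pickle.load(open('d2.pkl','rb'));d=pickle.load(open('d0.pkl','rb'))
e=plane(w,[(319,91),(319.5,288)],44,s);print(e.round(1).tolist(),np.linalg.norm(e[1]-e[0]))
h=cv2.cvtColor(w['pixels'],cv2.COLOR_RGB2HSV);m=comp(cv2.inRange(h,(19,150,90),(75,255,255)),(300,85,340,295))
p=np.argwhere(m)[:,::-1].astype(np.float32);rc=cv2.minAreaRect(p);print(rc)
P=plane(w,p,44,s)[:,:2].astype(np.float32);print('world',cv2.minAreaRect(P))
o,v=ray(w,[rc[0]],s)
print(tri((o,v[0]),*[(o,v[0]) for o,v in(ray(d['scene'],(405.46,230.01)),ray(d['side'],(233.07,324.14)))]))
c=cv2.minAreaRect(P)[0]
go(s,(c[0],c[1],130),-.232);go(s,(c[0],c[1],86),-.232)
E
```

```text
[[637.6, 312.2, 44.0], [446.5, 357.5, 44.0]] 196.3283372555976
((318.5, 190.0), (182.0, 23.0), 90.0)
world ((542.2312622070312, 335.5263671875), (22.47278594970703, 180.89907836914062), 76.80917358398438)
(array([542.21624576, 335.81501493,  34.92585753]), [1.6771438336977074, 1.4649618560193014, 0.9192179586275465])
go [2.1, -0.59, 20.1] [0.0, -0.001, -0.0]
go [2.09, -0.59, 24.5] [0.0, -0.001, -0.0]
```

Level centre is (542, 336) with yaw -0.23; the three views agree to under 2 mm. Going down to grasp it.

>>> send_rows:
  rows:
    - [[0.8,-0.2,4,0,0,0],[1.5,-0.4,8.5,0,0,0],[2.1,-0.6,13,0,0,0],[2.1,-0.6,17,0,0,0],[2.1,-0.6,20,0,0,0],[2.1,-0.6,22.5,0,0,0],[2.1,-0.6,24,0,0,0],[2.1,-0.6,24.6,0,0,0],[2.1,-0.6,24.6,0,0,0],[2.1,-0.6,24.6,0,0,0]]

```text
clock: 3.95
eef_pos: [542.5, 338.7, 86.4]
tool_rot: [-3.139, -0.002, -0.23]
force: [-0.6, 0.3, -0.0]
width: 85.6
gripper_force: 0.0
```

>>> send_rows:
  rows:
    - [[0,0,0,0,0,0],[0,0,0,0,0,0],[0,0,0,0,0,0],[0,0,0,0,0,0],[0,0,0,0,0,0],[0,0,0,0,0,0],[0,0,0,0,0,0],[0,0,0,0,0,0],[0,0,0,0,0,0],[0,0,0,0,0,0]]
  grip: 255

```text
clock: 4.95
eef_pos: [541.8, 338.4, 85.5]
tool_rot: [-3.14, -0.001, -0.229]
force: [-1.2, -0.3, 6.1]
width: 23.3
gripper_force: 60.8
```

```bash
python3 - <<'E'
from cell import ctrl
from h import *
s=ctrl.read_state();print(s['qpos'].round(3),s['force'],s['torque'],s['tool_rot'])
c=s['eef_pos'];go(s,(475,-59,200),-1.554);go(s,(c[0]-33,c[1]-200,200),-.9)
E
```

```text
[-0.639  0.894  0.062  1.692 -0.092  0.556 -2.322] [-1.21099655 -0.28980393  6.05138169] [-0.32553412  0.14174593  0.02451829] [-3.14029611e+00 -9.33069481e-04 -2.29414953e-01]
go [2.54, 40.21, -11.5] [-0.002, 0.0, 1.325]
go [1.35, 20.21, -11.48] [-0.002, -0.0, 0.671]
```

>>> send_rows:
  rows:
    - [[0,0,-1,0,0,0],[0,0,-3,0,0,0],[0,0,-6,0,0,0],[0,0,-9,0,0,0],[0,0,-11.5,0,0,0],[0,0,-12,0,0,0],[0,0,-12,0,0,0]]

```text
clock: 5.65
eef_pos: [541.5, 338.6, 205.5]
tool_rot: [-3.139, -0.001, -0.229]
force: [0.4, 0.4, -3.7]
width: 23.0
gripper_force: 60.0
```

>>> send_rows:
  rows:
    - [[0.1,1,-1,0,0,-0.06],[0.2,3,-2,0,0,-0.17],[0.4,5.5,-3,0,0,-0.29],[0.5,8,-3.5,0,0,-0.41],[0.7,10.5,-3.5,0,0,-0.53],[0.85,13,-3.5,0,0,-0.65],[1,15.5,-3.5,0,0,-0.77],[1.15,18,-3.5,0,0,-0.89],[1.3,20.5,-3.5,0,0,-1.01],[1.4,22,-3.5,0,0,-1.08]]

```text
clock: 6.65
eef_pos: [503.6, 118.3, 237.9]
tool_rot: [-3.139, 0.003, 0.853]
force: [0.4, 0.0, -3.4]
width: 22.9
gripper_force: 59.9
```

```bash
python3 - <<'E'
from cell import ctrl
from h import *
s=ctrl.read_state();print(s['qpos'].round(3))
go(s,(475,-59,240),1.588)
E
```

```text
[-0.118  0.542 -0.244  1.947  0.199  0.68  -1.202]
go [-15.23, 9.51, -0.19] [-0.003, 0.002, -0.735]
```

>>> send_rows:
  rows:
    - [[-1.2,0.8,0,0,0,-0.06],[-3.2,2,0,0,0,-0.16],[-5.5,3.5,0,0,0,-0.28],[-8,5,0,0,0,-0.4],[-10.5,6.5,0,0,0,-0.52],[-12.5,7.8,0,0,0,-0.62],[-14.2,8.9,0,-0.003,0.002,-0.7],[-15.2,9.5,0,-0.003,0.002,-0.735],[-15.2,9.5,0,-0.003,0.002,-0.735],[-15.2,9.5,0,-0.003,0.002,-0.735]]

```text
clock: 7.65
eef_pos: [475.8, -55.5, 238.6]
tool_rot: [3.139, -0.003, 1.585]
force: [0.5, 0.3, -3.2]
width: 23.1
gripper_force: 59.9
```

```bash
python3 - <<'E'
from cell import ctrl
from h import *
s=ctrl.read_state();print(s['qpos'].round(3),s['tool_rot'])
go(s,(475,-59,180),1.588)
S=ctrl.get_image('scene')['pixels'];w=ctrl.get_image('wrist')['pixels']
cv2.imwrite('pics/w3.png',np.hstack([cv2.resize(S[180:330,200:400],(400,300),interpolation=cv2.INTER_CUBIC),cv2.resize(w,(400,300))])[:,:,::-1])
E
```

```text
[ 0.392  0.521 -0.474  2.044  0.375  0.658 -0.315] [ 3.13906893 -0.00316629  1.58465287]
go [-0.37, -0.1, 5.86] [0.003, -0.003, -0.003]
```

View pics/w3.png

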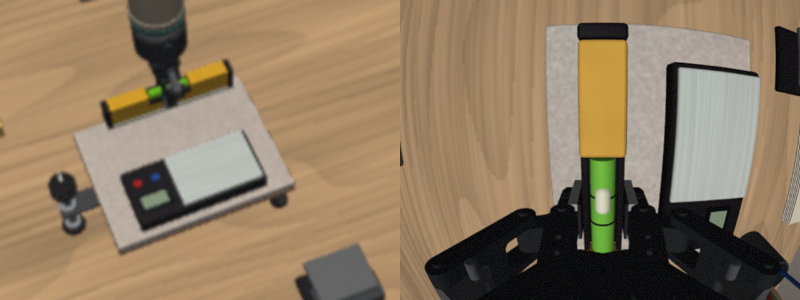

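The scene crop shows the level held over the front strip. In the wrist view it sits between the front edge and the scale, parallel to both, and the vial is readable. Lowering.

>>> send_rows:
  rows:
    - [[-0.2,-0.1,1.5,0,0,0],[-0.4,-0.1,3.5,0.003,-0.003,0],[-0.4,-0.1,5,0.003,-0.003,0],[-0.4,-0.1,5.8,0.003,-0.003,0],[-0.4,-0.1,6,0.003,-0.003,0],[-0.4,-0.1,6.2,0.003,-0.003,0],[-0.4,-0.1,6.4,0.003,-0.003,0],[-0.4,-0.1,6.5,0.003,-0.003,0],[-0.4,-0.1,6.5,0.003,-0.003,0]]

```text
clock: 8.65
eef_pos: [475.8, -59.9, 174.8]
tool_rot: [3.14, 0.001, 1.586]
force: [-0.2, 0.2, -2.7]
width: 22.9
gripper_force: 59.9
```

>>> send_rows:
  rows:
    - [[0,0,0.1,0,0,0],[0,0,0.2,0,0,0],[0,0,0.3,0,0,0],[0,0,0.35,0,0,0],[0,0,0.35,0,0,0]]

```text
clock: 9.15
eef_pos: [475.6, -59.9, 171.0]
tool_rot: [3.141, 0.001, 1.586]
force: [-0.0, -0.0, -2.8]
width: 23.4
gripper_force: 59.9
```

>>> send_rows:
  rows:
    - [[0,0,0.1,0,0,0],[0,0,0.2,0,0,0],[0,0,0.25,0,0,0],[0,0,0.25,0,0,0]]

```text
clock: 9.55
eef_pos: [475.8, -60.2, 169.0]
tool_rot: [3.14, 0.002, 1.585]
force: [-1.3, -2.3, 4.7]
width: 23.4
gripper_force: 61.1
```

>>> send_rows:
  rows:
    - [[0,0,0,0,0,0],[0,0,0,0,0,0],[0,0,0,0,0,0],[0,0,0,0,0,0],[0,0,0,0,0,0],[0,0,0,0,0,0]]
  grip: 100

```text
clock: 10.15
eef_pos: [475.6, -59.8, 168.5]
tool_rot: [3.14, 0.001, 1.586]
force: [0.3, 0.3, 0.4]
width: 51.9
gripper_force: 0.0
```

>>> send_rows:
  rows:
    - [[0,0,-1,0,0,0],[0,0,-3,0,0,0],[0,0,-6,0,0,0],[0,0,-9,0,0,0],[0,0,-11,0,0,0],[0,0,-12,0,0,0],[0,0,-12,0,0,0]]

```text
clock: 10.85
eef_pos: [476.0, -59.8, 290.0]
tool_rot: [3.137, 0.002, 1.585]
force: [0.4, 0.4, 0.9]
width: 51.8
gripper_force: 0.0
```

```bash
python3 - <<'E'
from cell import ctrl
from h import *;import pickle
s=ctrl.read_state();print(s['clock'],s['qpos'].round(3),s['width'],s['force'])
go(s,(534,-242,240),3.0);go(s,(534,-242,240),3.5)
w=ctrl.get_image('wrist');S=ctrl.get_image('scene');D=ctrl.get_image('side');pickle.dump((s,w,S,D),open('d4.pkl','wb'))
z=lambda I,x0,y0,x1,y1:cv2.resize(I[y0:y1,x0:x1],(400,300),interpolation=cv2.INTER_CUBIC)
cv2.imwrite('pics/w4.png',np.vstack([np.hstack([z(S['pixels'],215,200,355,305),z(D['pixels'],265,185,405,290)]),np.hstack([cv2.resize(w['pixels'],(400,300)),z(w['pixels'],240,60,400,180)])])[:,:,::-1])
E
```

```text
10.85 [ 0.443  0.446 -0.527  1.988  0.315  0.783 -0.252] 51.843309093314566 [0.37016027 0.39771644 0.90022041]
go [-18.29, 5.51, 5.05] [0.002, 0.004, -1.415]
go [-18.29, 5.51, 5.05] [0.001, 0.005, -1.915]
```

View pics/w4.png

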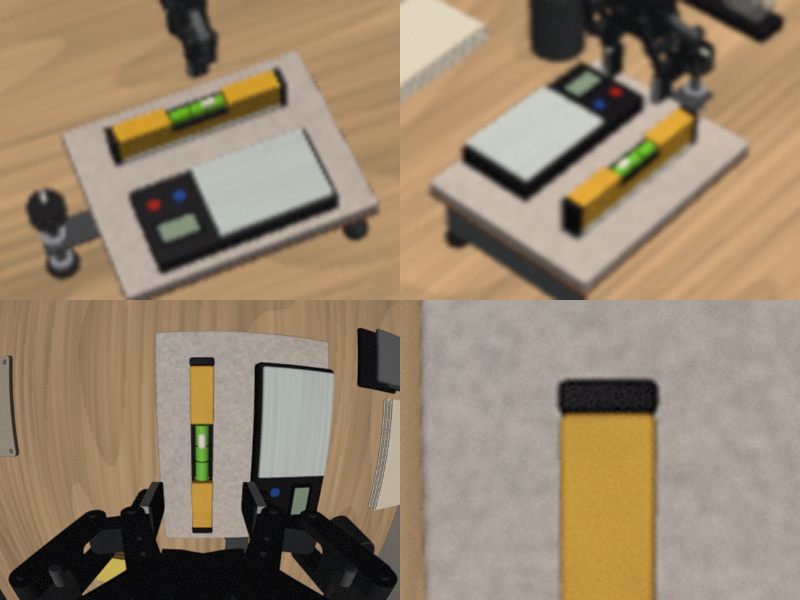

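The level stands upright on the strip, parallel to its edge, with the bubble at the end away from the knob. Next is the knob.

>>> send_rows:
  rows:
    - [[-1.5,0.5,0.5,0,0,-0.1],[-3.5,1,1,0,0,-0.24],[-6,1.8,1.5,0,0,-0.38],[-8.5,2.5,2,0,0,-0.52],[-11,3.3,2.5,0,0,-0.66],[-13.5,4,3,0,0,-0.8],[-15.5,4.6,3.5,0,0,-0.94],[-17,5.1,4,0,0,-1.08],[-18,5.4,4.5,0,0,-1.22],[-18.3,5.5,5,0,0,-1.36]]
  grip: 70

```text
clock: 12.0
eef_pos: [532.8, -243.3, 236.8]
tool_rot: [-3.141, -0.001, 2.95]
force: [1.1, 0.3, -0.0]
width: 62.1
gripper_force: 0.0
```

>>> send_rows:
  rows:
    - [[0,0,0,0,0,-0.13],[0,0,0,0,0,-0.26],[0,0,0,0,0,-0.4],[0,0,0,0,0,-0.52],[0,0,0,0,0,-0.55],[0,0,0,0,0,-0.55],[0,0,0,0,0,-0.55]]

```text
clock: 12.7
eef_pos: [533.1, -241.8, 238.3]
tool_rot: [-3.141, 0.0, -2.789]
force: [0.0, -0.0, 0.6]
width: 62.1
gripper_force: 0.0
```

```bash
python3 - <<'E'
from cell import ctrl
from h import *;import pickle
s=ctrl.read_state();print(s['clock'],s['qpos'].round(3),s['width'],s['eef_pos'],s['tool_rot'])
w=ctrl.get_image('wrist');pickle.dump((s,w),open('d5.pkl','wb'));cv2.imwrite('pics/w5.png',w['pixels'][:,:,::-1])
d=pickle.load(open('d0.pkl','rb'))
h=cv2.cvtColor(w['pixels'],cv2.COLOR_RGB2HSV)
k=cv2.inRange(h,(0,0,0),(180,255,55));k=cv2.morphologyEx(k,cv2.MORPH_OPEN,np.ones((5,5)))
n,l,st,c=cv2.connectedComponentsWithStats(k);print([(st[i].tolist(),c[i].round(1).tolist()) for i in range(1,n) if st[i][4]>500])
go(s,(534,-242,169),3.5)
E
```

```text
12.7 [ 0.941  0.798 -0.967  1.754  0.767  1.016  1.603] 62.14580933438764 [ 533.10486296 -241.78722537  238.29916691] [-3.14076289e+00  1.91698499e-04 -2.78910624e+00]
[([0, 0, 25, 72, 963], [7.8, 25.2]), ([118, 0, 31, 110, 2097], [136.0, 50.0]), ([46, 181, 72, 148, 4552], [86.6, 259.3]), ([471, 204, 49, 51, 1657], [494.6, 227.9]), ([286, 232, 75, 79, 4176], [322.3, 273.0]), ([6, 294, 634, 186, 67555], [334.8, 413.5])]
go [-0.08, -0.05, 6.93] [-0.001, 0.0, -0.006]
```

View pics/w5.png

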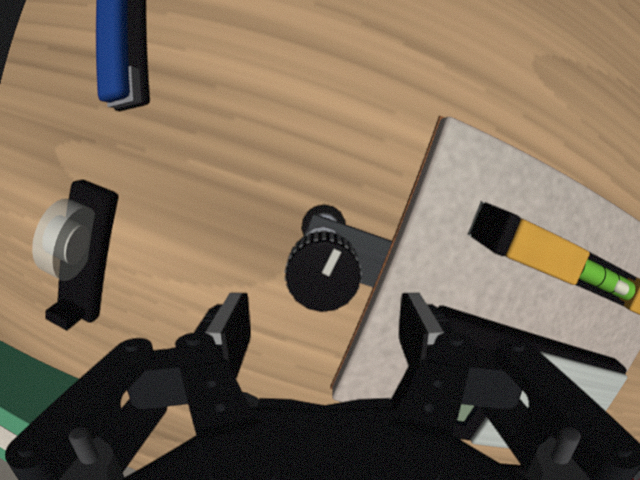

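The knob is at (322,273), between the open fingers, with its mark at (331,263). The board edge and the level are clear of the gripper.

```bash
python3 - <<'E'
from h import *;import pickle
s,w=pickle.load(open('d5.pkl','rb'));s1,w1=pickle.load(open('d1.pkl','rb'))
print([plane(w,[(322.5,273)],z,s).round(1).tolist() for z in (115,122,128)])
print([plane(w1,[(480,208.6)],z,s1).round(1).tolist() for z in (115,122,128)])
a=ray(w,(322.5,273),s);b=ray(w1,(480,208.6),s1);print(tri((a[0],a[1][0]),(b[0],b[1][0])))
E
```

```text
[[[535.5, -241.8, 115.0]], [[533.1, -242.7, 122.0]], [[531.1, -243.4, 128.0]]]
[[[534.6, -241.7, 115.0]], [[535.8, -238.6, 122.0]], [[536.8, -235.8, 128.0]]]
(array([ 534.96434644, -241.6799821 ,  115.68122425]), [0.35737226382617354, 0.3573722638263292])
```

>>> send_rows:
  rows:
    - [[-0.2,-0.1,1.5,0,0,0],[-0.2,-0.1,3.5,0,0,0],[-0.2,-0.1,5.2,0,0,0],[-0.2,-0.1,6.4,0,0,0],[-0.2,-0.1,7.1,0,0,0],[-0.2,-0.1,7.2,0,0,0],[-0.2,-0.1,7.2,0,0,0]]

```text
clock: 13.45
eef_pos: [535.9, -242.1, 167.0]
tool_rot: [-3.14, 0.001, -2.787]
force: [0.0, -0.1, 0.9]
width: 62.2
gripper_force: 0.0
```

>>> send_rows:
  rows:
    - [[0,0,0,0,0,0],[0,0,0,0,0,0],[0,0,0,0,0,0],[0,0,0,0,0,0],[0,0,0,0,0,0],[0,0,0,0,0,0]]
  grip: 255

```text
clock: 14.05
eef_pos: [535.9, -241.7, 167.9]
tool_rot: [-3.14, 0.002, -2.787]
force: [-2.3, 1.7, 6.2]
width: 38.5
gripper_force: 60.2
```

```bash
python3 - <<'E'
from cell import ctrl
from h import *;import pickle
s=ctrl.read_state();print(s['clock'],s['qpos'].round(3),s['width'],s['eef_pos'],s['tool_rot'],s['force'],s['torque'])
w=ctrl.get_image('wrist');S=ctrl.get_image('scene');D=ctrl.get_image('side');pickle.dump((s,w,S,D),open('d6.pkl','wb'))
z=lambda I,x0,y0,x1,y1:cv2.resize(I[y0:y1,x0:x1],(400,300),interpolation=cv2.INTER_CUBIC)
cv2.imwrite('pics/w6.png',np.vstack([np.hstack([z(S['pixels'],265,215,325,260),z(D['pixels'],325,220,385,265)]),np.hstack([cv2.resize(w['pixels'],(400,300)),z(w['pixels'],480,160,640,280)])])[:,:,::-1])
E
```

```text
14.05 [ 0.897  0.884 -0.891  1.798  0.872  0.905  1.526] 38.519233465998376 [ 535.86397628 -241.73151212  167.86335403] [-3.13986307e+00  1.64997883e-03 -2.78727700e+00] [-2.2843421   1.69224846  6.16260649] [0.34949845 0.4127194  0.01348792]
```

View pics/w6.png

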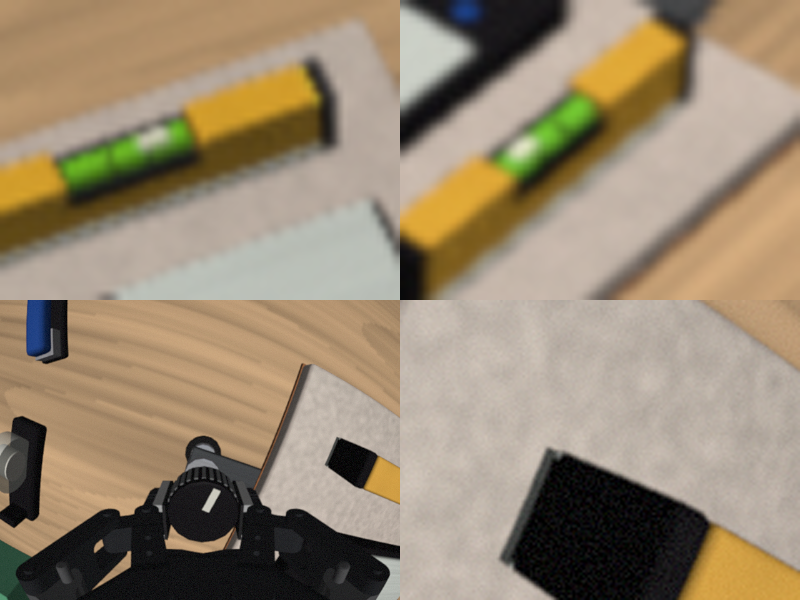

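The knob is gripped at width 38.5. The bubble is at the far end in both room views. Turning clockwise.

>>> send_rows:
  rows:
    - [[0,0,0,0,0,0.1],[0,0,0,0,0,0.23],[0,0,0,0,0,0.36],[0,0,0,0,0,0.49],[0,0,0,0,0,0.62],[0,0,0,0,0,0.75],[0,0,0,0,0,0.88],[0,0,0,0,0,1.01],[0,0,0,0,0,1.14],[0,0,0,0,0,1.25]]

```text
clock: 15.2
eef_pos: [535.3, -243.7, 167.9]
tool_rot: [-3.14, 0.004, 2.24]
force: [-3.1, -1.4, 6.8]
width: 38.8
gripper_force: 60.3
```

>>> send_rows:
  rows:
    - [[0,0,0,0,0,0.13],[0,0,0,0,0,0.26],[0,0,0,0,0,0.39],[0,0,0,0,0,0.52],[0,0,0,0,0,0.65],[0,0,0,0,0,0.78],[0,0,0,0,0,0.91],[0,0,0,0,0,1.04],[0,0,0,0,0,1.15],[0,0,0,0,0,1.25]]

```text
clock: 16.2
eef_pos: [533.3, -243.8, 167.9]
tool_rot: [-3.141, 0.005, 0.991]
force: [-6.1, -2.1, 10.1]
width: 39.0
gripper_force: 60.8
```

>>> send_rows:
  rows:
    - [[0,0,0,0,0,0],[0,0,0,0,0,0],[0,0,0,0,0,0],[0,0,0,0,0,0],[0,0,0,0,0,0],[0,0,0,0,0,0],[0,0,0,0,0,0],[0,0,0,0,0,0],[0,0,0,0,0,0],[0,0,0,0,0,0]]

```text
clock: 17.2
eef_pos: [533.3, -243.9, 167.9]
tool_rot: [-3.141, 0.004, 0.994]
force: [-6.5, -2.3, 9.8]
width: 38.9
gripper_force: 60.8
```

```bash
cat > bub.py <<'E'
from h import *
def bub(im,roi,z=44+84,pose=None):
    "bubble centre relative to the middle of the window, mm along world y; window = green+bubble between the yellow parts"
    I=im['pixels'];h=cv2.cvtColor(I,cv2.COLOR_RGB2HSV)
    yel=comp(cv2.inRange(h,(15,150,60),(32,255,255)),roi);n,l,st,c=cv2.connectedComponentsWithStats(yel)
    g=comp(cv2.inRange(h,(36,120,60),(75,255,255)),roi)
    P=lambda m:plane(im,np.argwhere(m)[:,::-1],z,pose)
    hull=cv2.convexHull(np.argwhere(g)[:,::-1].astype(np.int32));mk=cv2.fillConvexPoly(np.zeros_like(g),hull,255)
    hh=h[...,:].astype(int);wt=np.where((mk>0)&(hh[...,1]<190)&(hh[...,2]>110),(190-hh[...,1]),0).astype(float)
    pw=P(mk);ys=pw[:,1];yb=P(wt>0)[:,1];wb=wt[wt>0]
    return dict(green=(round(ys.min(),1),round(ys.max(),1),round(ys.mean(),1)),bub=round(float((yb*wb).sum()/wb.sum()),1) if len(yb) else None,n=len(yb))
E
python3 - <<'E'
from cell import ctrl
from bub import *;import pickle
a=pickle.load(open('d6.pkl','rb'));print('before',bub(a[2],(255,205,330,265)),bub(a[3],(320,215,390,275)))
s=ctrl.read_state();print(s['clock'],s['qpos'].round(3),s['width'],s['eef_pos'],s['tool_rot'],s['force'],s['torque'])
S=ctrl.get_image('scene');D=ctrl.get_image('side');pickle.dump((S,D),open('d7.pkl','wb'))
print(bub(S,(255,205,330,265)),bub(D,(320,215,390,275)))
z=lambda I,x0,y0,x1,y1:cv2.resize(I[y0:y1,x0:x1],(400,300),interpolation=cv2.INTER_CUBIC)
cv2.imwrite('pics/w7.png',np.hstack([z(S['pixels'],265,215,325,260),z(D['pixels'],325,220,385,265)])[:,:,::-1])
E
```

```text
before {'green': (np.float64(-89.3), np.float64(-27.4), np.float64(-58.2)), 'bub': -46.4, 'n': 37} {'green': (np.float64(-84.2), np.float64(-26.0), np.float64(-53.6)), 'bub': -43.6, 'n': 56}
17.2 [ 0.535  0.726 -0.248  1.81   0.282  0.642 -0.457] 38.856920787553925 [ 533.33646792 -243.86287981  167.87087886] [-3.14085742  0.00432022  0.99424106] [-6.47401017 -2.32698974  9.83407899] [-0.22391926  1.48531854 -0.00909743]
{'green': (np.float64(-88.1), np.float64(-27.4), np.float64(-58.0)), 'bub': -54.3, 'n': 38} {'green': (np.float64(-84.2), np.float64(-24.1), np.float64(-52.8)), 'bub': -51.7, 'n': 57}
```

View pics/w7.png

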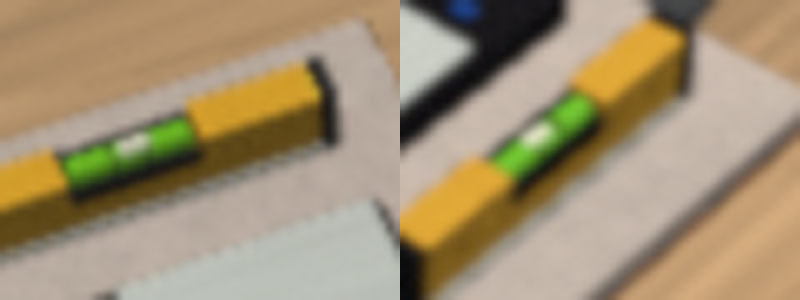

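Tenth and last picture: the bubble has left the end and moved 8 mm toward the middle, leaving about 6 mm, or roughly 1 rad. From here I measure numerically.

>>> send_rows:
  rows:
    - [[0,0,0,0,0,0.12],[0,0,0,0,0,0.24],[0,0,0,0,0,0.36],[0,0,0,0,0,0.48],[0,0,0,0,0,0.6],[0,0,0,0,0,0.72],[0,0,0,0,0,0.84],[0,0,0,0,0,0.95],[0,0,0,0,0,1.03],[0,0,0,0,0,1.03]]

```text
clock: 18.3
eef_pos: [532.6, -242.3, 167.8]
tool_rot: [3.141, 0.005, -0.037]
force: [-8.8, 1.0, 13.1]
width: 38.6
gripper_force: 61.1
```

>>> send_rows:
  rows:
    - [[0,0,0,0,0,0],[0,0,0,0,0,0],[0,0,0,0,0,0],[0,0,0,0,0,0],[0,0,0,0,0,0],[0,0,0,0,0,0]]
  grip: 70

```text
clock: 18.9
eef_pos: [535.7, -242.2, 166.7]
tool_rot: [3.141, -0.001, -0.034]
force: [1.5, 0.6, -0.6]
width: 62.1
gripper_force: 0.0
```

>>> send_rows:
  rows:
    - [[0,0,-1,0,0,0],[0,0,-3,0,0,0],[0,0,-6,0,0,0],[0,0,-9,0,0,0],[0,0,-12,0,0,0],[0,0,-14,0,0,0],[0,0,-15,0,0,0],[0,0,-15,0,0,0]]

```text
clock: 19.7
eef_pos: [535.9, -242.4, 318.5]
tool_rot: [3.139, -0.004, -0.034]
force: [-0.3, -0.4, -0.4]
width: 61.5
gripper_force: 0.0
```

```bash
python3 - <<'E'
from cell import ctrl
from bub import *
s=ctrl.read_state();print(s['clock'],s['qpos'].round(3),s['width'],s['eef_pos'],s['tool_rot'],s['force'])
S=ctrl.get_image('scene');D=ctrl.get_image('side')
print(bub(S,(255,205,330,265)),bub(D,(320,215,390,275)))
go(s,(445,-59,300),0.017)
E
```

```text
19.7 [ 0.345  0.52   0.05   1.683 -0.03   0.934 -1.2  ] 61.4984753086714 [ 535.9167205  -242.35140082  318.5160456 ] [ 3.13938786 -0.00428129 -0.0343171 ] [-0.26517428 -0.35832913 -0.37754143]
{'green': (np.float64(-86.5), np.float64(-26.1), np.float64(-57.0)), 'bub': -59.3, 'n': 35} {'green': (np.float64(-84.2), np.float64(-24.1), np.float64(-53.0)), 'bub': -55.5, 'n': 55}
go [-9.72, -18.02, 1.77] [0.002, -0.004, -0.051]
```

>>> send_rows:
  rows:
    - [[-1,-2.5,1,0,0,0],[-2.5,-6,2.5,0.002,-0.004,-0.05],[-4.5,-10,4.5,0.002,-0.004,-0.05],[-6,-14,6.5,0.002,-0.004,-0.05],[-7.4,-17.5,8,0.002,-0.004,-0.05],[-7.9,-18,8.8,0.002,-0.004,-0.05],[-7.9,-18,8.8,0.002,-0.004,-0.05],[-7.9,-18,8.8,0.002,-0.004,-0.05],[-7.9,-18,8.8,0.002,-0.004,-0.05]]
  grip: 0

```text
clock: 20.7
eef_pos: [463.6, -61.1, 228.8]
tool_rot: [-3.142, 0.001, 0.013]
force: [0.4, -0.8, -0.1]
width: 85.7
gripper_force: 0.0
```

```bash
cat > vial.py <<'E'
from cell import ctrl
from h import *
def vial(zt=128):
    s=ctrl.read_state();w=ctrl.get_image('wrist');I=w['pixels'];h=cv2.cvtColor(I,cv2.COLOR_RGB2HSV)
    g=cv2.inRange(h,(36,120,50),(80,255,255));n,l,st,c=cv2.connectedComponentsWithStats(cv2.dilate(g,np.ones((9,25))))
    i=1+st[1:,4].argmax();x,y,W,H=st[i,:4];print('vial box',st[i].tolist())
    r=np.arange(y,y+H);hull=np.argwhere((g>0)&(l==i))[:,::-1];yc=hull[:,1].mean();x0,x1=hull[:,0].min(),hull[:,0].max()
    P=plane(w,[(x0,yc),(x1,yc)],zt,s);print(s['clock'],s['eef_pos'].round(1),'rows',hull[:,1].min(),hull[:,1].max(),'green px',x0,x1,'world ends',P[:,:2].round(1).tolist(),'F',s['force'].round(1))
    b=I[int(round(yc))-2:int(round(yc))+3,x0-3:x1+4].mean(0).round().astype(int)
    hs=h[int(round(yc))-2:int(round(yc))+3,x0-3:x1+4].mean(0)
    return s,w,x0-3,yc,b,hs
E
python3 - <<'E'
from vial import *
s,w,x0,yc,b,hs=vial()
for k in range(0,len(b),2): print(x0+k,b[k].tolist(),int(hs[k,1]),end=' | ')
E
```

```text
vial box [243, 238, 148, 37, 5274]
20.7 [463.6 -61.1 228.8] rows 242 270 green px 255 378 world ends [[478.2, -27.2], [479.0, -86.5]] F [ 0.4 -0.8 -0.1]
252 [66, 49, 17] 188 | 254 [71, 69, 25] 166 | 256 [101, 157, 56] 163 | 258 [104, 166, 59] 165 | 260 [102, 165, 58] 165 | 262 [104, 167, 60] 163 | 264 [102, 166, 58] 165 | 266 [103, 166, 59] 164 | 268 [104, 167, 59] 165 | 270 [102, 166, 58] 165 | 272 [102, 164, 57] 167 | 274 [105, 167, 60] 163 | 276 [104, 165, 58] 164 | 278 [104, 166, 59] 165 | 280 [104, 166, 59] 164 | 282 [103, 166, 58] 165 | 284 [107, 169, 62] 160 | 286 [103, 166, 58] 165 | 288 [105, 167, 60] 163 | 290 [104, 167, 59] 164 | 292 [103, 165, 58] 165 | 294 [105, 167, 60] 163 | 296 [104, 166, 59] 164 | 298 [58, 88, 36] 151 | 300 [69, 109, 38] 165 | 302 [106, 170, 61] 164 | 304 [105, 168, 59] 165 | 306 [116, 159, 81] 126 | 308 [148, 152, 129] 40 | 310 [163, 163, 144] 30 | 312 [168, 168, 150] 29 | 314 [170, 170, 150] 31 | 316 [172, 172, 152] 30 | 318 [171, 172, 151] 31 | 320 [171, 171, 152] 29 | 322 [171, 171, 151] 29 | 324 [172, 172, 152] 31 | 326 [170, 171, 151] 30 | 328 [170, 171, 151] 29 | 330 [170, 172, 151] 30 | 332 [171, 171, 151] 30 | 334 [165, 164, 145] 30 | 336 [154, 155, 135] 33 | 338 [123, 155, 92] 103 | 340 [106, 169, 60] 163 | 342 [107, 169, 62] 161 | 344 [104, 167, 59] 165 | 346 [105, 168, 60] 163 | 348 [105, 168, 60] 164 | 350 [103, 167, 58] 165 | 352 [104, 167, 59] 165 | 354 [103, 166, 58] 165 | 356 [102, 166, 58] 166 | 358 [102, 165, 57] 167 | 360 [105, 168, 60] 164 | 362 [104, 168, 60] 164 | 364 [104, 167, 59] 165 | 366 [104, 167, 59] 165 | 368 [105, 167, 60] 163 | 370 [106, 168, 60] 163 | 372 [105, 168, 60] 164 | 374 [104, 166, 59] 164 | 376 [106, 169, 60] 164 | 378 [104, 139, 48] 165 | 380 [64, 45, 17] 188 |
```

The window middle is at px 317 and the bubble centre at px 322, about 2.5 mm toward the knob. That needs about 0.44 rad anticlockwise.

>>> send_rows:
  rows:
    - [[0.9,2.5,-0.5,0,0,0],[2.3,6,-1,0,0,0],[3.8,10,-1,0,0,0],[5.4,14,-1,0,0,0],[6.6,17.3,0,0,0,0],[6.9,18.1,2,0,0,0],[6.9,18.1,4,0,0,0],[6.9,18.1,5.6,0,0,0],[6.9,18.1,6.2,0,0,0],[6.9,18.1,6.2,0,0,0]]
  grip: 70

```text
clock: 21.75
eef_pos: [534.0, -240.1, 165.7]
tool_rot: [-3.14, 0.004, 0.015]
force: [0.9, -0.1, 0.4]
width: 62.0
gripper_force: 0.0
```

>>> send_rows:
  rows:
    - [[0,0,0,0,0,0],[0,0,0,0,0,0],[0,0,0,0,0,0],[0,0,0,0,0,0],[0,0,0,0,0,0]]
  grip: 255

```text
clock: 22.25
eef_pos: [535.1, -242.2, 168.0]
tool_rot: [3.138, -0.001, 0.014]
force: [-1.6, -5.6, 4.0]
width: 38.4
gripper_force: 60.0
```

>>> send_rows:
  rows:
    - [[0,0,0,0,0,-0.08],[0,0,0,0,0,-0.18],[0,0,0,0,0,-0.28],[0,0,0,0,0,-0.38],[0,0,0,0,0,-0.44],[0,0,0,0,0,-0.44],[0,0,0,0,0,-0.44],[0,0,0,0,0,-0.44]]

```text
clock: 23.05
eef_pos: [535.0, -241.8, 168.0]
tool_rot: [3.139, 0.001, 0.454]
force: [-1.0, -5.6, 6.4]
width: 38.5
gripper_force: 60.5
```

>>> send_rows:
  rows:
    - [[0,0,0,0,0,0],[0,0,0,0,0,0],[0,0,0,0,0,0],[0,0,0,0,0,0],[0,0,0,0,0,0],[0,0,0,0,0,0]]
  grip: 70

```text
clock: 23.65
eef_pos: [534.4, -239.2, 166.1]
tool_rot: [-3.139, 0.002, 0.456]
force: [-0.2, -0.2, -0.0]
width: 61.8
gripper_force: 0.0
```

>>> send_rows:
  rows:
    - [[0,0,-1,0,0,0],[0,0,-3,0,0,0.1],[0,0,-5,0,0,0.2],[0,0,-6.5,0,0,0.3],[0,0,-7,0,0,0.44],[0,0,-7,0,0,0.44],[0,0,-7,0,0,0.44]]

```text
clock: 24.35
eef_pos: [534.6, -239.3, 236.5]
tool_rot: [-3.141, 0.003, 0.019]
force: [0.1, -0.5, 0.5]
width: 61.9
gripper_force: 0.0
```

```bash
python3 - <<'E'
from cell import ctrl
from h import *
s=ctrl.read_state();print(s['clock'],s['qpos'].round(2));go(s,(463.5,-59,229),0.017)
E
```

```text
24.35 [ 0.37  0.62  0.    1.77 -0.    0.76 -1.18]
go [-6.76, -18.16, 0.78] [-0.001, 0.003, 0.002]
```

>>> send_rows:
  rows:
    - [[-0.9,-2.5,0,0,0,0],[-2.3,-6,0,0,0,0],[-3.8,-10,0,0,0,0],[-5.4,-14,0,0,0,0],[-6.5,-17.3,0.4,0,0.003,0],[-6.8,-18.2,0.8,0,0.003,0],[-6.8,-18.2,0.8,0,0.003,0],[-6.8,-18.2,0.8,0,0.003,0]]
  grip: 0

```text
clock: 25.15
eef_pos: [464.2, -59.6, 228.4]
tool_rot: [-3.141, -0.001, 0.016]
force: [0.1, -0.7, -0.2]
width: 85.5
gripper_force: 0.0
```

```bash
cat >> vial.py <<'E'
def report():
    s,w,x0,yc,b,hs=vial();S=hs[:,1];V=b[:,1];x=x0+np.arange(len(b))
    wt=np.clip(145-S,0,None)*(V>115);wt=wt[8:-8];c=(x[8:-8]*wt).sum()/wt.sum()
    # widest run of the pale bubble: half-level edges
    m=np.where(S[8:-8]<100)[0]+8;print('bubble px',x[m[0]],x[m[-1]],'mid',(x[m[0]]+x[m[-1]])/2,'centroid',c.round(2),'dark px',[(int(x[i]),int(V[i])) for i in range(8,len(b)-8) if V[i]<150])
    return s,w
E
python3 - <<'E'
from vial import *
report()
E
```

```text
vial box [246, 240, 149, 36, 5253]
25.15 [464.2 -59.6 228.4] rows 244 271 green px 258 382 world ends [[478.1, -27.1], [479.0, -86.9]] F [ 0.1 -0.7 -0.2]
bubble px 305 337 mid 321.0 centroid 320.54 dark px [(301, 135), (302, 67), (303, 63), (304, 132), (336, 126), (337, 71), (338, 59), (339, 131)]
```

Lines are at px 302.5 and 337.5 and the bubble midpoint is about 320.3, so it is centred to within 0.3 mm with the knob released. Next I press with the open fingers straddling the window.

>>> send_rows:
  rows:
    - [[0.5,0,0.5,0,0,0],[1,-0.1,1.2,0,0,0],[1.2,-0.1,2.2,0,0,0],[1.2,-0.1,3,0,0,0],[1.2,-0.1,3.4,0,0,0],[1.2,-0.1,3.4,0,0,0],[1.2,-0.1,3.4,0,0,0]]

```text
clock: 25.9
eef_pos: [475.6, -57.3, 194.4]
tool_rot: [-3.141, 0.0, 0.016]
force: [0.0, -0.6, 0.1]
width: 85.6
gripper_force: 0.0
```

>>> send_rows:
  rows:
    - [[0,0,0.1,0,0,0],[0,0,0.2,0,0,0],[0,0,0.3,0,0,0],[0,0,0.3,0,0,0]]

```text
clock: 26.3
eef_pos: [475.7, -57.3, 191.6]
tool_rot: [-3.141, -0.0, 0.016]
force: [-0.0, 0.1, -0.4]
width: 85.5
gripper_force: 0.0
```

```bash
python3 - <<'E'
from cell import ctrl
from h import *
s=ctrl.read_state();print(s['eef_pos'],s['force'],s['tool_rot']);go(s,(476,-58.5,188),0.017)
E
```

```text
[475.70186316 -57.3363613  191.57132144] [-0.00496701  0.11036085 -0.40113626] [-3.14068582e+00 -4.14276246e-04  1.58037962e-02]
go [0.03, 0.12, 0.36] [-0.001, -0.0, -0.001]
```

>>> send_rows:
  rows:
    - [[0,0.05,0.05,-0.001,0,0],[0,0.05,0.1,-0.001,0,0],[0,0.05,0.15,-0.001,0,0],[0,0.05,0.2,-0.001,0,0],[0,0.05,0.2,-0.001,0,0]]

```text
clock: 26.8
eef_pos: [475.7, -57.9, 189.5]
tool_rot: [3.142, -0.0, 0.016]
force: [0.5, 0.2, 0.7]
width: 85.4
gripper_force: 0.0
```

>>> send_rows:
  rows:
    - [[0,0,0.05,0,0,0],[0,0,0.1,0,0,0],[0,0,0.1,0,0,0],[0,0,0.1,0,0,0]]

```text
clock: 27.2
eef_pos: [475.7, -57.9, 188.5]
tool_rot: [3.141, -0.0, 0.016]
force: [-0.6, -0.3, 0.0]
width: 85.6
gripper_force: 0.0
```

>>> send_rows:
  rows:
    - [[0,0,0.05,0,0,0],[0,0,0.1,0,0,0],[0,0,0.1,0,0,0],[0,0,0.1,0,0,0]]

```text
clock: 27.6
eef_pos: [475.7, -57.8, 188.5]
tool_rot: [3.141, -0.001, 0.016]
force: [-2.4, 0.1, 10.1]
width: 85.3
gripper_force: 5.3
```

>>> send_rows:
  rows:
    - [[0,0,0,0,0,0],[0,0,0,0,0,0],[0,0,0,0,0,0],[0,0,0,0,0,0],[0,0,0,0,0,0],[0,0,0,0,0,0],[0,0,0,0,0,0],[0,0,0,0,0,0],[0,0,0,0,0,0],[0,0,0,0,0,0]]

```text
clock: 28.6
eef_pos: [475.7, -57.8, 188.5]
tool_rot: [3.142, -0.001, 0.016]
force: [-2.1, -0.1, 10.7]
width: 85.3
gripper_force: 5.3
```

```bash
python3 - <<'E'
from vial import *
from bub import bub
s,w=report();print(s['force'],s['torque'])
S=ctrl.get_image('scene');D=ctrl.get_image('side');print(bub(S,(255,205,330,265)),bub(D,(320,215,390,275)))
s=ctrl.read_state();print(s['force'],s['clock'])
E
```

```text
vial box [235, 291, 177, 44, 7366]
28.6 [475.7 -57.8 188.5] rows 295 330 green px 247 399 world ends [[479.6, -27.4], [480.5, -86.7]] F [-2.1 -0.1 10.7]
bubble px 301 345 mid 323.0 centroid 323.54 dark px [(300, 101), (301, 37), (302, 56), (303, 132), (307, 148), (308, 146), (309, 148), (310, 149), (323, 149), (326, 149), (327, 149), (334, 149), (335, 149), (336, 149), (337, 148), (338, 146), (339, 145), (340, 147), (343, 131), (344, 59), (345, 30), (346, 90)]
[-2.12327886 -0.08784633 10.68793614] [0.03285957 0.50629649 0.00250944]
{'green': (np.float64(-88.1), np.float64(-27.4), np.float64(-57.8)), 'bub': -57.0, 'n': 35} {'green': (np.float64(-84.2), np.float64(-24.1), np.float64(-53.6)), 'bub': -54.2, 'n': 55}
[-2.9032296   0.42143314 10.53760263] 28.75
```

The bubble is at px 323.3 against a line midpoint of 323, still centred under a steady 10.5 N press. Handing in.

```bash
python3 -c "
from cell import ctrl
print(ctrl.finish_job())"
```

```text
the job is handed in; nothing more can be done
None
```

The job is handed in: the level stands lengthwise on the shelf's front strip, the bubble measured centred to within about 0.3 mm after I let go of the knob, and the arm was still pressing on the level with about 10.5 N at 28.8 s.

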